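Lock the grinding cup onto the spice grinder

TASK

Put the steel grinding cup upright into the collar of the spice grinder with its two lugs in the two slots, press it down against the spring and twist it roughly a quarter turn clockwise (seen from above) until you feel it rest against its stop, then let go so that it springs up and stays locked. Work by feel: press only a little harder than the spring asks, only touch the stop lightly, and leave the other things on the hob cover standing where they are.

Things in the scene. Friction and masses are not known exactly. Their poses are not given: they have to be found in the camera images.
- cup: the loose grinding cup, about 0.25 kg: plain steel cylinder 54 mm across, black lid fixed on top (58 mm across, its top face 66 mm above the underside), grip wing on the lid, 99 mm high in all. The lowest 6 mm taper to 46 mm across. Origin: centre of the underside; z up. It is the same after a half turn. Stands upright on the hob cover at any yaw
- wing (a point): point on the cup's axis in its black upright grip wing, 85 mm above the underside. The wing is 52 mm long (along the cup's x), 16 mm thick (y), from 65 to 99 mm above the underside
- lug_a (a point): end of one of the two steel lugs at the cup's +x and -x: 34 mm from the axis, 9 mm above the underside (the middle of the lug's height). Each lug is 12 mm wide, from 6 to 12 mm above the underside
- grinder: the fixed motor base of the spice grinder: round grey housing 116 mm across at its foot, with an aluminium collar (85 mm across, opening 57 mm) whose rim is 76 mm above the underside. Origin: centre of the underside on the hob cover; z up. A small black button marks its -x side; its yaw varies
- slot_a (a point): middle of the rim slot at the grinder's +x, at rim height, 32 mm from its axis. Each slot is about 16 mm wide and lets a lug pass the 6 mm thick lip. With its underside 18 to 20.5 mm below the rim the cup turns freely, clockwise seen from above; counterclockwise is blocked. Deeper, the lugs meet a solid floor
- slot_b (a point): the same for the slot at the grinder's -x
- collar (a point): point on the grinder's axis at rim height. Out of sight under the lip is a rigid stop for the lugs; its setting differs each time and is not measured: it is met between 64 and 102 degrees of clockwise turn and must be felt (0.02 rad more raises the force by tens of N)
- seat (a point): where the middle of the cup's underside lies when locked: on the grinder's axis, 15 mm below the rim, 61 mm above the grinder's origin. In the last 3 degrees before the stop the lip is hollowed 3 mm deep from below: let go there, the cup springs up into the hollow and is locked; let go elsewhere it stays 18 mm below the rim, unlocked
- spring_plate (a joint): the sprung round plate in the collar that meets the cup's underside: m pressed down, 0 at rest, when its top is 6 mm below the rim. 2 N to start it and 0.7 N more per mm: about 10.5 N at 0.012, where the lugs just clear the lip, 12.3 N at 0.0145, where they meet the solid floor; about 0.009 when locked
- hob_cover: the fixed wooden hob cover, 480 x 540 x 18 mm, on which everything stands; its origin is the centre of its underside, its top is at z = 0.018
- spoon: bystander: steel teaspoon 137 mm long, 13 mm high, lying between cup and grinder
- paprika: bystander: spice jar 41 mm across, 115 mm high, at the back
- mill: bystander: wooden pepper mill 58 mm across, 150 mm high, at the back
- tea: bystander: dark tea carton 71 x 73 x 81 mm at the back

How it is judged (in metres and radians):
On the way, in this order (a step that is already met when the one before it is completed fails the run):
1. the cup is in the collar with its lugs down in the slots, not yet turned (z of cup in the frame of grinder below 0.066 m and horizontal distance between cup and grinder below 0.005 m and angle between the x axis of cup and the x axis of grinder, either way round below 0.4 rad), for 0.1 s.
2. the cup is pressed in and turned past half of the quarter turn (z of cup in the frame of grinder below 0.0595 m and angle between the x axis of cup and the y axis of grinder, either way round below 0.7 rad), for 0.1 s.
At the end, for the whole second after the job is handed in: The cup stands upright (within 0.08 rad) and at rest in the grinder's collar, on its axis within 4 mm, its lugs within 0.56 rad of the grinder's y axis and sprung up into the recess: its underside 59.2 to 62.8 mm above the grinder's origin (z of cup in the frame of grinder between 0.0592 and 0.0628 m and horizontal distance between cup and grinder below 0.004 m and angle between the x axis of cup and the y axis of grinder, either way round below 0.56 rad and angle between cup's own z axis and vertical below 0.08 rad and linear speed of cup below 0.01 m/s); the robot touches nothing.
It fails at once if the cup is forced against the grinder (its spring, floor, lip or stop) with more than 50 N (contact force between cup and grinder above 50 N).
It fails at once if a bystander is moved by more than 25 mm or tipped over (distance of any of spoon, paprika, mill, tea from where it was at the start of the episode above 0.025 m or angle between any of paprika, mill, tea's own z axis and vertical above 0.5 rad).
It also fails if it takes over 72 s, if anything falls off the work surface, if the arm or the gripper's body presses on something with over 40 N, if the wrist force passes 120 N, or if a joint passes its speed limit or range.

ROBOT

A 7-joint arm with a two-finger parallel gripper is mounted at the origin on a cart in front of the work surface, level with it; the furniture and walls round the work are solid. World frame = base frame: x ahead of the robot, y to its left, z up, the work surface at z = 0. Lengths are in mm, angles in degrees, forces in N, time in s.
With the tool pointing down it reaches from about 400 to 925 mm from the base axis. Payload 5.6 kg.
Tool frame: the origin (TCP) lies midway between the tips of the shut fingers; the grasp point (between the pads) lies ctrl.grasp_offset behind it (ctrl.grasp_offset is the distance from the TCP to the grasp point, in mm); z points along the fingers, y is the line along which they close (so a half turn about z gives the same grasp; the last joint's range is limited). The gripper opens to 85 mm and grips with 20 to 120 N. Pads are 22 mm wide; open, the fingers measure 114 mm over their backs; the gripper's body (76 mm by 85 mm) begins 54 mm behind the grasp point. The pads swing forward as they close: fully open they stand 13 mm farther back than shut.
Start: joints at [-73.797, 26.786, -0.665, 91.828, 0.344, 61.387, -3.226], TCP at [208.085, 615.8, 204.39] pointing down, gripper open.
Joint ranges: [-144.91, 144.91], [-17.63, 115.5], [-89.93, 88.59], [15.96, 139.68], [-74.01, 254.01], [8.47, 105.57], [-167.45, 167.45]. Speed limits (degrees/s): [147.25, 147.25, 180, 180, 180, 180, 180].

INTERFACE

Orientations are given as a 3x3 rotation matrix whose columns are the frame's x, y, z axes.
In Python, from station import ctrl, camera gives the robot as it stands.
- The arm moves only by the shell command python3 -m jog 'ROWS' [FORCE]. ROWS is JSON, a list that holds one entry, the list of rows, each a list of 5 numbers: the opening, from 0 (shut) to 1 (fully open), then the shift along the tool's x, y, z in cm, then the turn about the tool's z in units of 8 degrees (1.0 is 8 degrees). A call has 1 to 10 rows; each row shifts and turns the commanded pose from where the row before left it, along the tool's axes as they then stand; what a row does not reach is not made up. A row lasts 1/8 s, in which the tool goes at most 62.5 mm and 10.7 degrees, less where a joint would pass 70% of its speed; a pose out of reach is approached as far as the arm can. A call with a gripper value outside its range is refused whole. The fingers move at their own pace and stop on an object; FORCE is the grip in N (left out, the last holds). Time passes only in rows, so rows that do not move let the fingers close. It gives the time, the measured TCP pose, the force, the opening and the grip force at its end, in the units of the state.
- ctrl.state(): the state, without advancing time (a new reading comes with each control period).
- camera(name): name is "side" or "top"; returns a dict with "img" (420x560x3 uint8, blue, green, red), "depth" (420x560 float32, mm along the optical axis (not along the pixel's ray), 0 where there is no reading), "vertical_fov" (degrees; the focal length in pixels is half the picture's height over the tangent of half this angle, whatever the lens; pixels are square), "cx", "cy" (the principal point, pixels), "distortion" ([k1, k2, p1, p2, k3] as OpenCV has them; the pictures are not rectified), "world_to_cam" (4x4, takes a point from world to camera coordinates). Camera axes: x right, y down, z forward; pixel columns grow to the right and rows downward; lengths in mm; the calibration is good to about 2 mm. A picture is of the moment at which its call begins.
- ctrl.sign_off(): hands the job in; it is judged then, once.
The state is a dict: "time": time; "joint_pos": joint angles; "dq": joint speeds; "effort": joint torques, N m; "eef_pos": TCP position; "tool_rot": TCP orientation; "ft_force": force on the tool from outside, world axes, zero at the start; "moment": the same for the moment, N m; "opening": finger opening in mm; "gripper_force": force on a finger pad.
Only numpy, scipy, OpenCV 4.12 (cv2) and the standard library are available. Lean on these libraries where they do the work, as an engineer would, in place of code of your own. Each camera call takes 0.05 s, during which the arm holds its last target. There are 200 camera calls.

## Working session

There is one attempt and no reset: what is moved stays moved. The work goes in short steps, Python scripts to look and compute and a shell command to move; the robot and the scene stay as the last step left them, time stands still between calls to the robot, and variables do not carry over. Pictures are saved under pics/ and viewed, at most 10 in all, crops included, and the job is handed in when it is done.

```bash
ls; mkdir -p pics; python3 - <<'E'
from station import ctrl,camera
import cv2,numpy as np,pickle
s=ctrl.state();print(s,ctrl.grasp_offset)
for n in("top","side"):
    c=camera(n);cv2.imwrite(f"pics/{n}0.png",c["img"]);pickle.dump(c,open(n+"0.pkl","wb"))
    print(n,c["vertical_fov"],c["cx"],c["cy"],c["distortion"],np.round(c["world_to_cam"],3).tolist())
E
```

```text
pics
{'time': 0.0, 'joint_pos': array([-73.79671539,  26.83491149,  -0.66343818,  91.88273713,
         0.34423404,  61.38599498,  -3.22610526]), 'dq': array([-0.0625806 ,  0.0304246 ,  0.00054195,  0.00869324,  0.03875227,
       -0.01976472,  0.0186479 ]), 'effort': array([-2.04015878e-04, -5.32398248e+01,  2.15897622e-02, -2.51295626e+01,
        1.14573361e-02,  7.91808794e-03,  1.12446176e-05]), 'eef_pos': array([207.9314134 , 615.1936923 , 203.43756708]), 'tool_rot': array([[-9.47366876e-01,  3.20149678e-01, -4.31986295e-04],
       [ 3.20149938e-01,  9.47365322e-01, -1.72156240e-03],
       [-1.41908813e-04, -1.76925158e-03, -9.99998425e-01]]), 'ft_force': array([-0.301469  ,  1.34822033,  0.76586372]), 'moment': array([ 0.01747339,  0.01513946, -0.02442596]), 'gripper_force': 0.0, 'opening': 85.45670863576652} 18.700000000000003
top 48.09966340695159 278.9834855912906 203.11494526446612 [-0.01867608  0.          0.          0.          0.        ] [[-0.01, -1.0, 0.02, -68.064], [-0.982, 0.006, -0.187, 574.186], [0.187, -0.021, -0.982, 849.008], [0.0, 0.0, 0.0, 1.0]]
side 42.009658887315396 280.0400617573657 214.40938409512256 [0.04565386 0.         0.         0.         0.        ] [[-0.945, 0.325, 0.014, 571.565], [0.22, 0.67, -0.709, -32.166], [-0.24, -0.667, -0.705, 1293.246], [0.0, 0.0, 0.0, 1.0]]
```

View pics/top0.png

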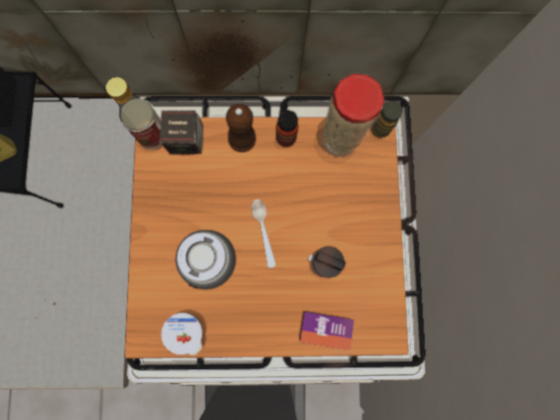

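View pics/side0.png

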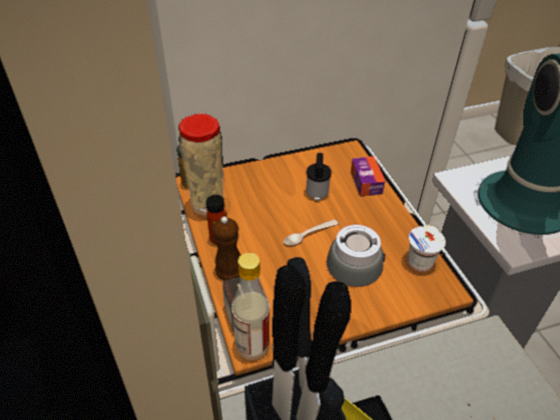

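The top view shows the cup at about (328,262), with a lug showing at (311,258), and the grinder at (204,258). The spoon lies between them at (265,235). I'll zoom in and compute positions.

```bash
cat > h.py <<'E'
import cv2,numpy as np
def K(c):
    f=c["img"].shape[0]/2/np.tan(np.radians(c["vertical_fov"]/2))
    return np.array([[f,0,c["cx"]],[0,f,c["cy"]],[0,0,1]])
def rays(c,uv):
    return cv2.undistortPoints(np.array(uv,float).reshape(-1,1,2),K(c),np.array(c["distortion"],float)).reshape(-1,2)
def cloud(c):
    h,w=c["depth"].shape; v,u=np.mgrid[:h,:w]
    r=rays(c,np.stack([u,v],-1)); d=c["depth"].reshape(-1,1)
    P=np.hstack([r*d,d]); T=c["world_to_cam"]
    return ((P-T[:3,3])@T[:3,:3]).reshape(h,w,3)
def onplane(c,uv,z):
    r=rays(c,uv); T=c["world_to_cam"]; d=np.hstack([r,np.ones((len(r),1))])@T[:3,:3]; o=-T[:3,:3].T@T[:3,3]
    return o+d*((z-o[2])/d[:,2])[:,None]
def project(c,P):
    T=c["world_to_cam"]; return cv2.projectPoints(np.array(P,float).reshape(-1,1,3),cv2.Rodrigues(T[:3,:3])[0],T[:3,3],K(c),np.array(c["distortion"],float))[0].reshape(-1,2)
E
python3 - <<'E'
import pickle,cv2,numpy as np
from h import *
c=pickle.load(open("top0.pkl","rb"));W=cloud(c)
a=c["img"][222:297,165:245];b=c["img"][222:297,290:370]
cv2.imwrite("pics/crop0.png",cv2.resize(np.hstack([a,b]),None,fx=5,fy=5,interpolation=cv2.INTER_CUBIC))
for n,(u0,u1) in dict(g=(165,245),c=(290,370)).items():
    P=W[222:297,u0:u1].reshape(-1,3);P=P[np.isfinite(P).all(1)]
    for lo,hi in((70,81),(80,90),(88,100),(105,125)):
        Q=P[(P[:,2]>lo)&(P[:,2]<hi)]
        if len(Q)>5:
            m=np.float32(Q[:,:2]);print(n,lo,hi,len(Q),Q.mean(0).round(1),np.round(cv2.minEnclosingCircle(m),1) if 0 else cv2.minEnclosingCircle(m),cv2.minAreaRect(m))
print(W[150,250], W[200:275:5,262:274:4][...,2].max())
E
```

```text
g 70 81 171 [468.8  69.9  76.3] ((468.8341979980469, 68.0664291381836), 47.24469757080078) ((461.90667724609375, 64.70367431640625), (74.1965103149414, 83.51671600341797), 68.55351257324219)
g 80 90 552 [468.7  67.2  86.7] ((468.5380859375, 67.6265869140625), 42.13026809692383) ((465.23724365234375, 62.453468322753906), (73.6619873046875, 77.587158203125), 24.56675910949707)
g 88 100 1053 [468.7  68.6  92.5] ((469.0574951171875, 68.71826934814453), 42.89046096801758) ((469.247314453125, 68.43266296386719), (84.69461059570312, 82.58415985107422), 89.36553955078125)
c 70 81 52 [ 454.3 -152.6   80. ] ((459.08477783203125, -160.3313751220703), 29.133026123046875) ((456.30426025390625, -159.12088012695312), (56.37176513671875, 52.269805908203125), 84.4323501586914)
c 80 90 477 [ 457.5 -158.5   83.1] ((459.08111572265625, -159.95803833007812), 29.00185203552246) ((459.3298645019531, -159.04074096679688), (55.083526611328125, 57.54887390136719), 77.32197570800781)
c 88 100 16 [ 454.3 -153.9   94.3] ((458.12030029296875, -157.25106811523438), 24.267614364624023) ((454.03790283203125, -154.19027709960938), (48.53502655029297, 10.204757690429688), 53.139041900634766)
c 105 125 282 [ 458.6 -159.6  115.3] ((458.50701904296875, -159.63760375976562), 26.1134090423584) ((459.046875, -160.06045532226562), (51.82650375366211, 16.08469009399414), 67.4750747680664)
[691.9426252  -15.14602973  16.31199747] 942.5655343927965
```

View pics/crop0.png

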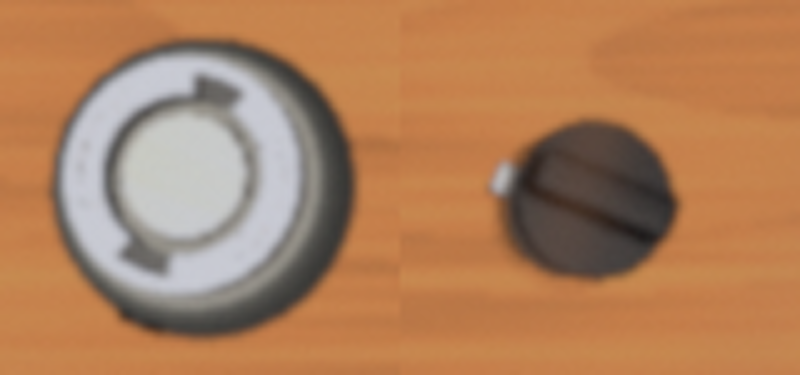

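The crops show the grinder slots at about (208.4,240) and (194.4,273.6), with the button near (190,285). The cup's wing runs from upper left to lower right. I'll get the yaws from these and start moving.

```bash
cat >> h.py <<'E'
def go(x,y,z,yaw):
    "tool-axis shift (cm) then turn units to bring TCP to x,y,z with tool x at yaw"
    from station import ctrl
    s=ctrl.state();R=s["tool_rot"];d=R.T@(np.array([x,y,z])-s["eef_pos"])/10
    y0=np.degrees(np.arctan2(R[1,0],R[0,0]));t=-((yaw-y0+180)%360-180)/8
    print("t",round(s["time"],2),"pos",s["eef_pos"].round(2),"yaw",round(y0,2),"shift cm",d.round(3),"turn",round(t,3),"tilt",R[:2,2].round(4),"F",s["ft_force"].round(2),"M",s["moment"].round(2),"q7",s["joint_pos"][6].round(1),"open",round(s["opening"],1))
E
python3 - <<'E'
import pickle
from h import *
c=pickle.load(open("top0.pkl","rb"));W=cloud(c)
p=onplane(c,[[208.4,240],[194.4,273.6],[190,284.6]],92.5);print(p,np.degrees(np.arctan2(*(p[0]-p[1])[1::-1])),(p[0]+p[1])/2)
Q=W[222:297,290:370].reshape(-1,3);Q=Q[(Q[:,2]>108)&(Q[:,2]<125),:2]
w,v=np.linalg.eigh(np.cov(Q.T));print("wing",np.degrees(np.arctan2(v[1,1],v[0,1])),Q.mean(0))
# slot dark pixels
P=W[222:297,165:245];g=cv2.cvtColor(c["img"][222:297,165:245],6)
r=np.hypot(P[...,0]-469,P[...,1]-68.6);m=(r>31)&(r<37)&(g<120);D=P[m][:,:2]-[469,68.6]
a=np.arctan2(D[:,1],D[:,0]);print("slots",m.sum(),np.degrees(np.angle(np.exp(2j*a).mean())/2))
# sidewise check
c=pickle.load(open("side0.pkl","rb"));W=cloud(c).reshape(-1,3)
Q=W[(W[:,2]>89)&(W[:,2]<100)&(np.hypot(W[:,0]-469,W[:,1]-68)<48)];print("side grinder",cv2.minEnclosingCircle(np.float32(Q[:,:2])),Q[:,2].mean())
Q=W[(W[:,2]>108)&(W[:,2]<125)&(np.hypot(W[:,0]-459,W[:,1]+160)<40)];print("side wing",cv2.minAreaRect(np.float32(Q[:,:2])),np.percentile(Q[:,2],90))
E
python3 -m jog '[[[1,-3.87,-3.6,0,0],[1,-3.87,-3.6,0,0],[1,-3.87,-3.6,0,0],[1,-3.87,-3.6,0,0],[1,-3.87,-3.6,0,0],[1,-3.87,-3.6,0,0],[1,-3.87,-3.6,0,0],[1,-3.87,-3.6,0,0],[1,-3.87,-3.6,0,0],[1,-3.87,-3.6,0,0]]]' 50
python3 -c "from h import *;go(459,-160,200,67.5)"
```

```text
[[499.35379807  56.54296941  92.5       ]
 [439.38565229  80.40713478  92.5       ]
 [420.08846432  87.76525218  92.5       ]] -21.699951968964534 [469.36972518  68.4750521   92.5       ]
wing 67.7671270401054 [ 458.78569843 -159.64878343]
slots 42 -21.039904905235396
side grinder ((467.497314453125, 69.46751403808594), 45.160579681396484) 92.7336507576051
side wing ((458.3135681152344, -160.5894775390625), (55.8077507019043, 15.343713760375977), 68.10796356201172) 117.29379492138911
time: 1.35
eef_pos: [459.9, 149.2, 204.3]
tool_rot: [[-0.947, 0.32, -0.0], [0.32, 0.947, 0.0], [0.0, 0.0, -1.0]]
ft_force: [0.6, 0.2, 0.6]
opening: 85.5
gripper_force: 0.0
t 1.35 pos [459.91 149.24 204.32] yaw 161.34 shift cm [ -9.81  -29.327   0.429] turn 11.73 tilt [-0.      0.0001] F [0.6  0.2  0.64] M [ 0.06 -0.02 -0.03] q7 52.6 open 85.5
```

```bash
python3 -m jog '[[[1,-1.635,-4.89,0,0],[1,-1.635,-4.89,0,0],[1,-1.635,-4.89,0,0],[1,-1.635,-4.89,0,0],[1,-1.635,-4.89,0,0],[1,-1.635,-4.89,0,0]]]' 
python3 -m jog '[[[1,0,0,0,1.17],[1,0,0,0,1.17],[1,0,0,0,1.17],[1,0,0,0,1.17],[1,0,0,0,1.17],[1,0,0,0,1.17],[1,0,0,0,1.17],[1,0,0,0,1.17],[1,0,0,0,1.17],[1,0,0,0,1.17]]]' 
python3 -c "from h import *;go(458.8,-159.8,91,67.8)"
```

```text
time: 2.1
eef_pos: [458.1, -160.0, 204.4]
tool_rot: [[-0.947, 0.32, 0.0], [0.32, 0.947, 0.0], [-0.0, 0.0, -1.0]]
ft_force: [1.0, -0.7, -0.0]
opening: 85.5
gripper_force: 0.0
time: 3.35
eef_pos: [458.2, -158.4, 204.2]
tool_rot: [[0.384, 0.923, -0.001], [0.923, -0.384, 0.0], [-0.0, -0.001, -1.0]]
ft_force: [-0.3, -0.6, -0.3]
opening: 85.8
gripper_force: 0.0
t 3.35 pos [ 458.19 -158.37  204.16] yaw 67.42 shift cm [-0.109  0.117 11.316] turn -0.047 tilt [-0.0005  0.0002] F [-0.27 -0.64 -0.32] M [-0.03  0.03  0.03] q7 2.9 open 85.8
```

```bash
python3 -m jog '[[[0.6,-0.11,0.11,3,-0.047],[0.4,0,0,3,0],[0.4,0,0,3,0],[0.4,0,0,1.5,0],[0.4,0,0,0.8,0],[0.4,0,0,0,0],[0.4,0,0,0,0]]]' 
python3 -c "
from h import *
from station import camera
go(458.8,-159.8,91,67.8)
a=camera('side');b=camera('top')
cv2.imwrite('pics/g1.png',np.hstack([cv2.resize(a['img'][90:240,250:390],(400,428)),cv2.resize(b['img'][190:330,260:400],(400,428))]))"
```

```text
time: 4.22
eef_pos: [459.7, -160.1, 92.2]
tool_rot: [[0.373, 0.928, 0.002], [0.928, -0.373, -0.0], [0.001, 0.002, -1.0]]
ft_force: [0.2, 0.4, -0.0]
opening: 34.1
gripper_force: 0.0
t 4.22 pos [ 459.74 -160.15   92.17] yaw 68.1 shift cm [-0.003 -0.1    0.117] turn 0.038 tilt [ 0.0016 -0.0001] F [ 0.19  0.43 -0.04] M [ 0.04 -0.02 -0.04] q7 13.4 open 34.1
```

View pics/g1.png

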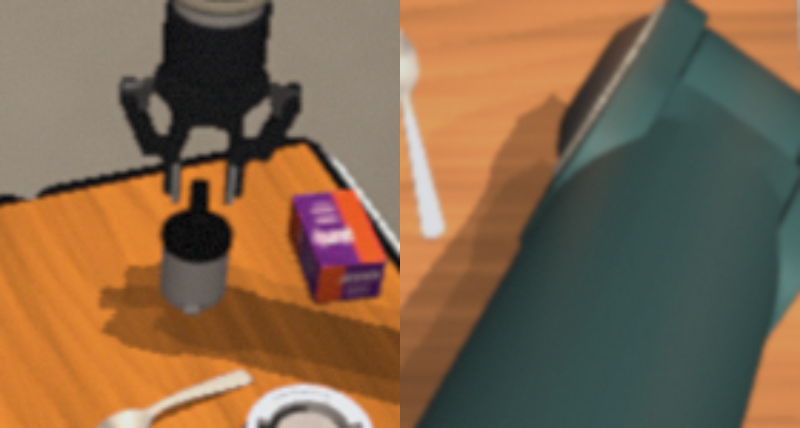

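The side view shows the fingers on either side of the wing and clear of the lid. I'll close them and lift slightly.

```bash
python3 -m jog '[[[0,0,0,0.05,0],[0,0,0,0,0],[0,0,0,0,0],[0,0,0,0,0],[0,0,0,0,0],[0,0,0,0,0],[0,0,0,0,0]]]' 60
python3 -c "from h import *;go(458.8,-159.8,91,67.8)"
python3 -m jog '[[[0,0,0,-2,0],[0,0,0,-3,0],[0,0,0,-3,0],[0,0,0,-3,0],[0,0,0,0,0],[0,0,0,0,0]]]' 
python3 -c "from h import *;go(469,68.6,200,158.4)"
```

```text
time: 5.2
eef_pos: [459.1, -160.0, 90.9]
tool_rot: [[0.373, 0.928, 0.0], [0.928, -0.373, -0.0], [-0.0, 0.0, -1.0]]
ft_force: [1.0, 0.3, -0.7]
opening: 0.1
gripper_force: 0.0
t 5.2 pos [ 459.08 -159.97   90.87] yaw 68.1 shift cm [ 0.006 -0.032 -0.013] turn 0.038 tilt [ 0. -0.] F [ 0.99  0.32 -0.66] M [-0.04  0.06  0.04] q7 13.4 open 0.1
time: 5.95
eef_pos: [458.6, -159.6, 200.3]
tool_rot: [[0.373, 0.928, -0.001], [0.928, -0.373, 0.0], [0.0, -0.001, -1.0]]
ft_force: [-1.2, -0.3, -0.4]
opening: 0.0
gripper_force: 0.0
t 5.95 pos [ 458.59 -159.59  200.28] yaw 68.12 shift cm [21.563 -7.538  0.038] turn -11.285 tilt [-0.0008  0.0005] F [-1.22 -0.31 -0.42] M [0.02 0.04 0.05] q7 4.4 open 0.0
```

The fingers shut completely, so they didn't catch the wing. I'll look.

```bash
python3 -c "
from h import *
from station import camera
a=camera('side');b=camera('top')
W=cloud(a).reshape(-1,3)
Q=W[(W[:,2]>88)&(W[:,2]<125)&(np.hypot(W[:,0]-459,W[:,1]+160)<60)];print(len(Q),cv2.minAreaRect(np.float32(Q[:,:2])),Q.mean(0))
Q=W[(W[:,2]>125)&(np.hypot(W[:,0]-459,W[:,1]+160)<100)];q=np.percentile(Q[:,2],[0,1,3]);print('finger low',q,Q[Q[:,2]<q[2]].mean(0))
print(project(a,[[458.6,-159.6,200.3]]))
cv2.imwrite('pics/g2.png',np.hstack([cv2.resize(a['img'][40:240,240:430],(400,421)),cv2.resize(b['img'][190:330,260:400],(400,421))]))"
```

```text
176 ((458.85552978515625, -159.4577178955078), (52.31620407104492, 15.595935821533203), 68.65446472167969) [ 461.57268178 -152.32216183  109.9286848 ]
finger low [227.60613896 239.99735183 256.69645974] [ 460.01886213 -150.06195062  243.92047892]
[[322.39503433 128.49273328]]
```

View pics/g2.png

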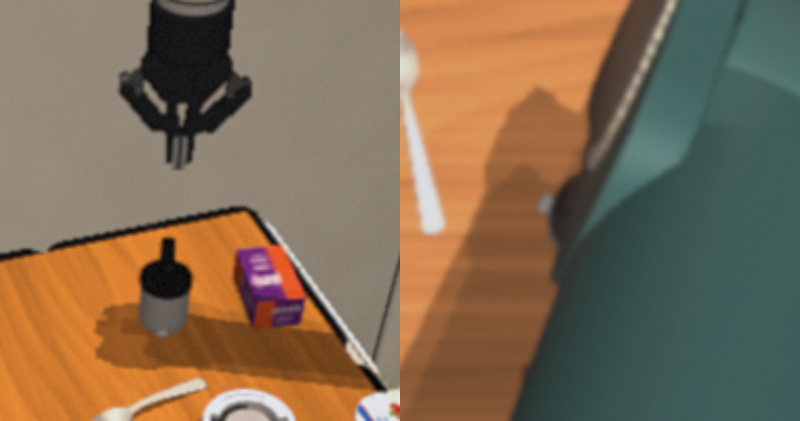

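The shut fingertips appear about 27 mm above the reported TCP (tip at crop (178,167)), so they closed just over the wing. The cup hasn't moved. I'll descend about 27 mm deeper and watch the force.

```bash
python3 -m jog '[[[0.4,0,0,1,0],[0.4,0,0,3,0],[0.4,0,0,3,0],[0.4,0,0,3,0],[0.4,0,0,1,0],[0.4,0,0,0.8,0],[0.4,0,0,0.5,0],[0.4,0,0,0.5,0],[0.4,0,0,0,0],[0.4,0,0,0,0]]]' 60
python3 -c "
from h import *
from station import camera
go(458.8,-159.8,66,68.1)
a=camera('side')
cv2.imwrite('pics/g3.png',cv2.resize(a['img'][90:240,250:390],(560,600),interpolation=cv2.INTER_CUBIC))"
```

```text
time: 7.3
eef_pos: [459.3, -160.0, 73.2]
tool_rot: [[0.373, 0.928, 0.001], [0.928, -0.373, 0.0], [0.0, 0.001, -1.0]]
ft_force: [-0.3, -0.3, 0.6]
opening: 34.2
gripper_force: 0.0
t 7.3 pos [ 459.33 -159.96   73.21] yaw 68.11 shift cm [-0.006 -0.056  0.721] turn 0.001 tilt [0.0007 0.    ] F [-0.27 -0.33  0.56] M [-0.02 -0.05  0.01] q7 15.4 open 34.2
```

View pics/g3.png

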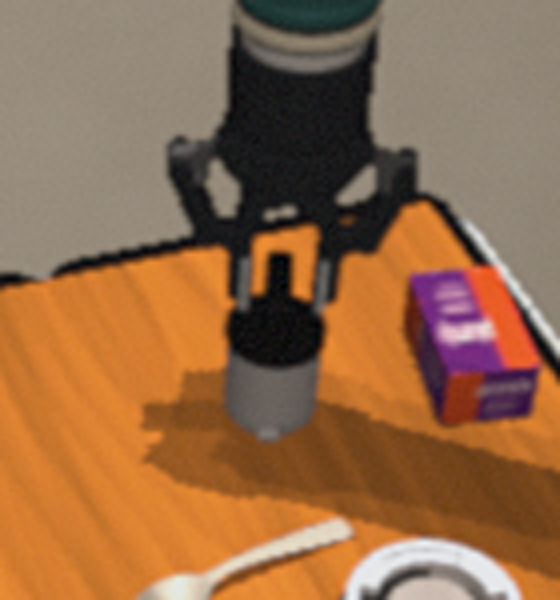

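The tips now overlap the wing, at about crop (242,305) and (322,305). I'll go 7 mm lower and grip.

```bash
python3 -m jog '[[[0.4,0,-0.04,0.4,0],[0.4,0,0,0.3,0],[0,0,0,0,0],[0,0,0,0,0],[0,0,0,0,0],[0,0,0,0,0],[0,0,0,0,0],[0,0,0,0,0]]]' 70
python3 -c "from h import *;go(458.8,-159.8,66,68.1)"
```

```text
time: 8.35
eef_pos: [458.7, -159.8, 65.9]
tool_rot: [[0.373, 0.928, 0.0], [0.928, -0.373, -0.0], [-0.0, 0.0, -1.0]]
ft_force: [0.4, 0.2, -2.2]
opening: 14.7
gripper_force: 71.9
t 8.35 pos [ 458.71 -159.79   65.88] yaw 68.11 shift cm [ 0.003  0.009 -0.012] turn 0.001 tilt [ 0. -0.] F [ 0.37  0.2  -2.2 ] M [ 0.02 -0.01  0.01] q7 16.0 open 14.7
```

Gripped. Next I'll lift, turn counterclockwise and move over the grinder.

```bash
python3 -m jog '[[[0,0,0,-1,0],[0,0,0,-2,0],[0,0,0,-3,0],[0,0,0,-3,0],[0,0,0,-2,0],[0,0,0,0,0],[0,0,0,0,0]]]' 
python3 -c "from h import *;go(469,68.6,175,158.6)"
```

```text
time: 9.22
eef_pos: [458.2, -159.5, 175.4]
tool_rot: [[0.373, 0.928, -0.001], [0.928, -0.373, 0.0], [0.0, -0.001, -1.0]]
ft_force: [-0.9, 1.1, -3.0]
opening: 14.5
gripper_force: 71.9
t 9.22 pos [ 458.19 -159.5   175.4 ] yaw 68.11 shift cm [21.569 -7.5    0.048] turn -11.311 tilt [-0.0008  0.0004] F [-0.92  1.09 -2.96] M [ 0.    0.01 -0.04] q7 6.6 open 14.5
```

```bash
python3 -m jog '[[[0,2.15,-0.75,0,0],[0,2.7,-0.94,0,0],[0,2.7,-0.94,0,0],[0,2.7,-0.94,0,0],[0,2.7,-0.94,0,0],[0,2.7,-0.94,0,0],[0,2.7,-0.94,0,0],[0,2.0,-0.7,0,0],[0,1.2,-0.42,0,0],[0,0,0,0,0]]]' 
python3 -m jog '[[[0,0,0,0,-0.7],[0,0,0,0,-1.2],[0,0,0,0,-1.2],[0,0,0,0,-1.2],[0,0,0,0,-1.2],[0,0,0,0,-1.2],[0,0,0,0,-1.2],[0,0,0,0,-1.2],[0,0,0,0,-1.2],[0,0,0,0,-1]]]' 
python3 -c "from h import *;go(469,68.6,175,158.6)"
```

```text
time: 10.48
eef_pos: [469.0, 68.4, 175.3]
tool_rot: [[0.372, 0.928, -0.001], [0.928, -0.372, -0.001], [-0.001, -0.001, -1.0]]
ft_force: [0.3, 0.8, -1.9]
opening: 14.5
gripper_force: 71.9
time: 11.72
eef_pos: [469.2, 66.6, 175.6]
tool_rot: [[-0.931, 0.364, -0.001], [0.364, 0.931, -0.001], [0.0, -0.001, -1.0]]
ft_force: [-0.4, -0.2, -2.3]
opening: 14.5
gripper_force: 72.0
t 11.72 pos [469.19  66.6  175.61] yaw 158.66 shift cm [0.09  0.179 0.061] turn 0.008 tilt [-0.0006 -0.0006] F [-0.37 -0.17 -2.27] M [-0.06  0.08 -0.01] q7 62.2 open 14.5
```

```bash
python3 -m jog '[[[0,0.09,0.16,1,0],[0,0,0,1,0],[0,0,0,0.7,0],[0,0,0,0,0],[0,0,0,0,0]]]' 
python3 -c "
from h import *
from station import camera
go(469,68.6,148,158.6)
a=camera('side');b=camera('top')
W=cloud(a);P=W.reshape(-1,3)
# cup steel body: cluster of side-visible surface
Q=P[(P[:,2]>104)&(P[:,2]<155)&(np.hypot(P[:,0]-469,P[:,1]-68)<45)]
from scipy.optimize import least_squares as L
q=Q[(Q[:,2]>113)&(Q[:,2]<145)]
r=L(lambda c:np.hypot(q[:,0]-c[0],q[:,1]-c[1])-27,[469,68],loss='soft_l1');print('cup axis side',r.x,len(q))
Q=P[(P[:,2]>60)&(P[:,2]<96)&(np.hypot(P[:,0]-468,P[:,1]-69)<60)]
q=Q[(Q[:,2]>76)&(Q[:,2]<90)&(np.hypot(Q[:,0]-468,Q[:,1]-69)>36)]
r=L(lambda c:np.hypot(q[:,0]-c[0],q[:,1]-c[1])-c[2],[469,68,43],loss='soft_l1');print('grinder side',r.x,len(q))
cv2.imwrite('pics/g4.png',np.hstack([cv2.resize(a['img'][170:300,300:430],(400,400),interpolation=2),cv2.resize(b['img'][200:310,150:260],(400,400))]))"
```

```text
time: 12.35
eef_pos: [469.3, 70.0, 148.9]
tool_rot: [[-0.93, 0.367, 0.0], [0.367, 0.93, -0.0], [-0.0, -0.0, -1.0]]
ft_force: [-0.4, -0.5, -2.1]
opening: 14.5
gripper_force: 71.9
t 12.35 pos [469.29  69.97 148.94] yaw 158.49 shift cm [-0.023 -0.139  0.094] turn -0.014 tilt [ 0.0002 -0.0001] F [-0.35 -0.5  -2.07] M [0.03 0.04 0.04] q7 62.9 open 14.5
cup axis side [470.12221793  70.64994229] 347
grinder side [469.01624819  70.50370087  40.59091686] 215
```

View pics/g4.png

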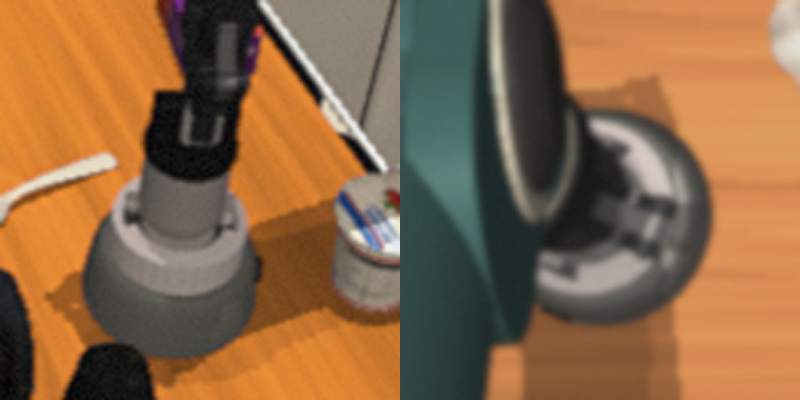

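The side view shows the cup above the collar with its lugs over the slots, at crop (130,210) and (232,218). I'll descend in small steps while watching the force.

```bash
python3 -m jog '[[[0,0.03,-0.07,0.3,0],[0,0,0,0.3,0],[0,0,0,0.3,0],[0,0,0,0.2,0],[0,0,0,0,0],[0,0,0,0,0]]]' 
python3 -c "from h import *;go(469,69.2,136,158.6)"
```

```text
time: 13.2
eef_pos: [468.7, 69.5, 137.9]
tool_rot: [[-0.93, 0.366, 0.0], [0.366, 0.93, 0.0], [-0.0, 0.0, -1.0]]
ft_force: [0.3, -0.7, -3.0]
opening: 14.9
gripper_force: 71.9
t 13.2 pos [468.66  69.45 137.94] yaw 158.5 shift cm [-0.04  -0.011  0.194] turn -0.012 tilt [0.0001 0.0001] F [ 0.31 -0.7  -2.97] M [-0.03  0.06 -0.02] q7 63.5 open 14.9
```

Baseline Fz is about -2.3 N. I'll continue downward.

```bash
for i in 1; do python3 -m jog '[[[0,0,0,0.1,0],[0,0,0,0.1,0],[0,0,0,0.1,0],[0,0,0,0,0]]]' 
python3 -c "from h import *;go(469,69.2,132,158.6)"; done
python3 -m jog '[[[0,0,0,0.1,0],[0,0,0,0.05,0],[0,0,0,0,0]]]' 
python3 -c "from h import *;go(469,69.2,132,158.6)"
```

```text
time: 13.7
eef_pos: [468.4, 69.3, 135.4]
tool_rot: [[-0.93, 0.366, -0.001], [0.366, 0.93, 0.0], [0.001, -0.0, -1.0]]
ft_force: [-2.9, -1.4, 5.4]
opening: 14.5
gripper_force: 73.0
t 13.7 pos [468.42  69.25 135.35] yaw 158.5 shift cm [-0.056  0.016  0.335] turn -0.012 tilt [-0.0005  0.    ] F [-2.88 -1.4   5.42] M [-0.29  0.75  0.02] q7 63.6 open 14.5
time: 14.08
eef_pos: [468.1, 68.9, 133.5]
tool_rot: [[-0.93, 0.367, -0.001], [0.367, 0.93, -0.001], [0.001, -0.001, -1.0]]
ft_force: [-4.2, -2.7, 4.3]
opening: 14.7
gripper_force: 72.8
t 14.07 pos [468.13  68.88 133.46] yaw 158.49 shift cm [-0.07   0.062  0.146] turn -0.014 tilt [-0.001  -0.0005] F [-4.19 -2.68  4.31] M [-0.71  0.89  0.02] q7 63.7 open 14.7
```

```bash
python3 -m jog '[[[0,0.03,-0.06,0,0],[0,0.02,-0.06,0,0],[0,0,0,0.05,0],[0,0,0,0,0]]]' 
python3 -c "from h import *;go(468.1,68.5,132,158.6)"
python3 -m jog '[[[0,0,0,0.1,0],[0,0,0,0.05,0],[0,0,0,0,0]]]' 
python3 -c "from h import *;go(468,68.5,132,158.6)"
```

```text
time: 14.58
eef_pos: [467.9, 68.7, 132.9]
tool_rot: [[-0.931, 0.366, 0.0], [0.366, 0.931, 0.0], [-0.0, 0.0, -1.0]]
ft_force: [-1.4, -0.4, 2.8]
opening: 14.8
gripper_force: 72.5
t 14.57 pos [467.91  68.74 132.94] yaw 158.52 shift cm [-0.027 -0.015  0.094] turn -0.011 tilt [0.0005 0.0002] F [-1.41 -0.37  2.82] M [-0.23  0.47 -0.01] q7 63.8 open 14.8
time: 14.95
eef_pos: [467.9, 68.7, 131.5]
tool_rot: [[-0.93, 0.366, 0.0], [0.366, 0.93, 0.0], [-0.0, 0.0, -1.0]]
ft_force: [-1.6, -0.8, 3.3]
opening: 15.0
gripper_force: 72.7
t 14.95 pos [467.88  68.68 131.46] yaw 158.51 shift cm [-0.018 -0.012 -0.054] turn -0.011 tilt [0.0004 0.0002] F [-1.56 -0.8   3.28] M [-0.17  0.42  0.02] q7 63.9 open 15.0
```

The lugs are in the slots, and the force matches the spring. Now I'll press down to about 13 mm of plate travel, where I expect a reading near 8.7 N.

```bash
python3 -m jog '[[[0,0.0,-0.02,0.1,0],[0,0,0,0.1,0],[0,0,0,0.1,0],[0,0,0,0.1,0],[0,0,0,0.1,0],[0,0,0,0.1,0],[0,0,0,0,0]]]' 
python3 -c "from h import *;go(468,68.5,123,158.6)"
python3 -m jog '[[[0,0,0,0.1,0],[0,0,0,0.05,0],[0,0,0,0,0]]]' 
python3 -c "from h import *;go(468,68.5,123,158.6)"
```

```text
time: 15.82
eef_pos: [468.0, 68.6, 125.8]
tool_rot: [[-0.931, 0.366, 0.001], [0.366, 0.931, 0.001], [-0.0, 0.001, -1.0]]
ft_force: [-2.8, 0.3, 7.1]
opening: 14.8
gripper_force: 73.2
t 15.82 pos [467.96  68.61 125.77] yaw 158.51 shift cm [-0.008 -0.009  0.277] turn -0.011 tilt [0.0007 0.0005] F [-2.84  0.32  7.09] M [-0.16  0.61 -0.05] q7 64.2 open 14.8
time: 16.2
eef_pos: [468.0, 68.6, 124.4]
tool_rot: [[-0.93, 0.366, 0.001], [0.366, 0.93, 0.001], [-0.0, 0.001, -1.0]]
ft_force: [-2.4, 0.3, 8.6]
opening: 14.8
gripper_force: 73.4
t 16.2 pos [467.96  68.6  124.38] yaw 158.51 shift cm [-0.008 -0.008  0.138] turn -0.011 tilt [0.0007 0.0006] F [-2.41  0.27  8.64] M [-0.12  0.72  0.07] q7 64.3 open 14.8
```

```bash
python3 -m jog '[[[0,0.02,0,0.08,0],[0,0,0,0.06,0],[0,0,0,0,0]]]' 
python3 -c "from h import *;go(468,68.5,123,158.6)"
python3 -m jog '[[[0,0,0,0,0.4],[0,0,0,0,0.6],[0,0,0,0,0]]]' 
python3 -c "from h import *;go(468,68.5,123,158.6)"
```

```text
time: 16.58
eef_pos: [468.0, 68.6, 123.1]
tool_rot: [[-0.93, 0.366, 0.001], [0.366, 0.93, 0.001], [-0.001, 0.001, -1.0]]
ft_force: [-2.3, -0.8, 9.2]
opening: 14.8
gripper_force: 73.5
t 16.57 pos [467.96  68.65 123.11] yaw 158.51 shift cm [-0.009 -0.012  0.011] turn -0.011 tilt [0.001  0.0006] F [-2.32 -0.81  9.18] M [-0.23  0.75 -0.02] q7 64.3 open 14.8
time: 16.95
eef_pos: [468.3, 68.6, 123.1]
tool_rot: [[-0.87, 0.493, 0.002], [0.493, 0.87, 0.0], [-0.001, 0.001, -1.0]]
ft_force: [-2.1, 0.1, 7.5]
opening: 14.6
gripper_force: 73.4
t 16.95 pos [468.27  68.63 123.12] yaw 150.47 shift cm [ 0.017 -0.025  0.012] turn -1.016 tilt [0.0017 0.0005] F [-2.05  0.09  7.5 ] M [-0.32  0.45 -0.07] q7 57.0 open 14.6
```

The cup turns freely with almost no moment. I'll continue to about 56°.

```bash
python3 -m jog '[[[0,0,0,0,0.6],[0,0,0,0,0.6],[0,0,0,0,0.6],[0,0,0,0,0.6],[0,0,0,0,0.6],[0,0,0,0,0]]]' 
python3 -c "from h import *;go(468,68.5,123,158.6)"
python3 -m jog '[[[0,0,0,0,0.6],[0,0,0,0,0.6],[0,0,0,0,0.6],[0,0,0,0,0.6],[0,0,0,0,0.6],[0,0,0,0,0]]]' 
python3 -c "from h import *;go(468,68.5,123,158.6)"
```

```text
time: 17.7
eef_pos: [468.8, 68.7, 123.2]
tool_rot: [[-0.594, 0.804, 0.003], [0.804, 0.594, 0.001], [-0.001, 0.003, -1.0]]
ft_force: [-0.8, 0.2, 8.4]
opening: 14.7
gripper_force: 73.4
t 17.7 pos [468.8   68.74 123.24] yaw 126.47 shift cm [ 0.029 -0.079  0.023] turn -4.016 tilt [0.0027 0.0006] F [-0.78  0.16  8.39] M [-0.19  0.32 -0.06] q7 35.1 open 14.7
time: 18.45
eef_pos: [469.3, 68.9, 123.4]
tool_rot: [[-0.216, 0.976, 0.004], [0.976, 0.216, 0.001], [-0.0, 0.004, -1.0]]
ft_force: [0.8, -0.1, 7.0]
opening: 14.9
gripper_force: 73.3
t 18.45 pos [469.35  68.89 123.35] yaw 102.48 shift cm [-0.009 -0.14   0.034] turn -7.015 tilt [0.0039 0.0007] F [ 0.8  -0.06  7.04] M [ 0.    0.04 -0.01] q7 13.5 open 14.9
```

56° turned. From here I'll take small steps and stop each chain when the moment rises.

```bash
cat > chk.py <<'E'
from station import ctrl;import numpy as np,sys
s=ctrl.state();R=s["tool_rot"];y=np.degrees(np.arctan2(R[1,0],R[0,0]))
print("t %.2f turned %.2f z %.2f"%(s["time"],158.6-y,s["eef_pos"][2]),s["eef_pos"][:2].round(2),s["ft_force"].round(1),"Mz %.2f"%s["moment"][2])
sys.exit(abs(s["moment"][2])>0.25 or np.hypot(*s["ft_force"][:2])>6)
E
python3 -m jog '[[[0,0,0,0.03,0.3],[0,0,0,0,0.3],[0,0,0,0,0]]]' >/dev/null; python3 chk.py &&
python3 -m jog '[[[0,0,0,0,0.1],[0,0,0,0,0.1],[0,0,0,0,0]]]' >/dev/null && python3 chk.py &&
python3 -m jog '[[[0,0,0,0,0.1],[0,0,0,0,0.1],[0,0,0,0,0]]]' >/dev/null && python3 chk.py &&
python3 -m jog '[[[0,0,0,0,0.1],[0,0,0,0,0.1],[0,0,0,0,0]]]' >/dev/null && python3 chk.py &&
python3 -m jog '[[[0,0,0,0,0.1],[0,0,0,0,0.1],[0,0,0,0,0]]]' >/dev/null && python3 chk.py &&
python3 -m jog '[[[0,0,0,0,0.1],[0,0,0,0,0.1],[0,0,0,0,0]]]' >/dev/null && python3 chk.py
```

```text
t 18.82 turned 60.90 z 123.15 [469.38  68.87] [ 1.2 -0.3  7.4] Mz -0.02False
```

```bash
sed -i 's/sys.exit(\(.*\))$/sys.exit(int(\1))/' chk.py
python3 -m jog '[[[0,0,0,0,0.1],[0,0,0,0,0.1],[0,0,0,0,0]]]' >/dev/null && python3 chk.py &&
python3 -m jog '[[[0,0,0,0,0.1],[0,0,0,0,0.1],[0,0,0,0,0]]]' >/dev/null && python3 chk.py &&
python3 -m jog '[[[0,0,0,0,0.1],[0,0,0,0,0.1],[0,0,0,0,0]]]' >/dev/null && python3 chk.py &&
python3 -m jog '[[[0,0,0,0,0.1],[0,0,0,0,0.1],[0,0,0,0,0]]]' >/dev/null && python3 chk.py &&
python3 -m jog '[[[0,0,0,0,0.1],[0,0,0,0,0.1],[0,0,0,0,0]]]' >/dev/null && python3 chk.py &&
python3 -m jog '[[[0,0,0,0,0.1],[0,0,0,0,0.1],[0,0,0,0,0]]]' >/dev/null && python3 chk.py
```

```text
t 19.20 turned 62.48 z 123.15 [469.4   68.87] [0.6 0.3 8.7] Mz 0.06
t 19.57 turned 64.08 z 123.18 [469.44  68.86] [ 1.2 -0.2  8.1] Mz 0.07
t 19.95 turned 65.68 z 123.14 [469.41  68.83] [ 0.4 -0.1  8.1] Mz 0.06
t 20.32 turned 67.28 z 123.15 [469.44  68.83] [0.6 0.6 9.1] Mz 0.05
t 20.70 turned 68.88 z 123.16 [469.46  68.83] [-0.3 -0.1  8.1] Mz -0.02
t 21.07 turned 70.48 z 123.17 [469.47  68.81] [0.8 0.8 8.4] Mz 0.10
```

```bash

python3 -m jog '[[[0,0,0,0,0.1],[0,0,0,0,0.1],[0,0,0,0,0]]]' >/dev/null && python3 chk.py &&
python3 -m jog '[[[0,0,0,0,0.1],[0,0,0,0,0.1],[0,0,0,0,0]]]' >/dev/null && python3 chk.py &&
python3 -m jog '[[[0,0,0,0,0.1],[0,0,0,0,0.1],[0,0,0,0,0]]]' >/dev/null && python3 chk.py &&
python3 -m jog '[[[0,0,0,0,0.1],[0,0,0,0,0.1],[0,0,0,0,0]]]' >/dev/null && python3 chk.py &&
python3 -m jog '[[[0,0,0,0,0.1],[0,0,0,0,0.1],[0,0,0,0,0]]]' >/dev/null && python3 chk.py &&
python3 -m jog '[[[0,0,0,0,0.1],[0,0,0,0,0.1],[0,0,0,0,0]]]' >/dev/null && python3 chk.py &&
python3 -m jog '[[[0,0,0,0,0.1],[0,0,0,0,0.1],[0,0,0,0,0]]]' >/dev/null && python3 chk.py &&
python3 -m jog '[[[0,0,0,0,0.1],[0,0,0,0,0.1],[0,0,0,0,0]]]' >/dev/null && python3 chk.py &&
python3 -m jog '[[[0,0,0,0,0.1],[0,0,0,0,0.1],[0,0,0,0,0]]]' >/dev/null && python3 chk.py &&
python3 -m jog '[[[0,0,0,0,0.1],[0,0,0,0,0.1],[0,0,0,0,0]]]' >/dev/null && python3 chk.py
```

```text
t 21.45 turned 72.08 z 123.17 [469.48  68.8 ] [0.3 0.8 9.1] Mz -0.00
t 21.82 turned 73.68 z 123.15 [469.48  68.75] [0.9 0.7 8.6] Mz 0.03
t 22.20 turned 75.28 z 123.16 [469.5   68.77] [ 1.  -0.4  8.1] Mz 0.04
t 22.57 turned 76.88 z 123.16 [469.51  68.76] [ 0.5 -1.   7.7] Mz 0.04
t 22.95 turned 78.48 z 123.17 [469.51  68.72] [ 0.6 -1.2  7.6] Mz 0.01
t 23.32 turned 80.08 z 123.15 [469.49  68.75] [ 0.6 -0.8  8.2] Mz 0.06
t 23.70 turned 81.63 z 123.12 [469.22  68.91] [-0.4 -0.1  9.7] Mz 0.19
t 24.07 turned 83.08 z 123.11 [469.11  69.  ] [-0.9  0.5  9.4] Mz 0.84
```

The stop is at about 81.5°. I'll ease the twist to a light touch, let the cup rise into the hollow, and check.

```bash

python3 -m jog '[[[0,0,0,0,-0.1],[0,0,0,0,-0.05],[0,0,0,0,0]]]' >/dev/null; python3 chk.py
python3 -m jog '[[[0,0,0,-0.1,0],[0,0,0,-0.1,0],[0,0,0,-0.07,0],[0,0,0,0,0],[0,0,0,0,0]]]' >/dev/null; python3 chk.py
```

```text
t 24.45 turned 82.01 z 123.12 [469.12  68.97] [0.1 0.4 8.7] Mz 0.26
t 25.07 turned 82.09 z 125.35 [468.64  68.73] [5.  1.2 4.9] Mz 0.19
```

The cup has risen into the hollow. Opening the fingers.

```bash

python3 -m jog '[[[0.1,0,0,0,0],[0.25,0,0,0,0],[0.4,0,0,0,0],[0.4,0,0,0,0],[0.4,0,0,0,0]]]' | tail -4; python3 chk.py
python3 -m jog '[[[0.4,0,0,-1,0],[0.4,0,0,-2,0],[0.4,0,0,-3,0],[0.4,0,0,-4,0],[0.4,0,0,0,0],[0.4,0,0,0,0]]]' >/dev/null; python3 chk.py
python3 -c "
from h import *
from station import camera
from scipy.optimize import least_squares as L
a=camera('side')
P=cloud(a).reshape(-1,3);P=P[np.hypot(P[:,0]-469,P[:,1]-69)<45]
Q=P[(P[:,2]>150)&(P[:,2]<190)];print('wing',len(Q),np.percentile(Q[:,2],[50,90,98]) if len(Q) else '',cv2.minAreaRect(np.float32(Q[:,:2])) if len(Q) else '')
Q=P[(P[:,2]>100)&(P[:,2]<135)];print(np.percentile(Q[:,2],[98]));q=Q[Q[:,2]<125]
h=P[(P[:,2]>137)&(P[:,2]<153)];print('lid',len(h),np.histogram(h[:,2],8))
cv2.imwrite('pics/g5.png',cv2.resize(a['img'][150:300,290:440],(600,600),interpolation=2))"
```

```text
tool_rot: [[0.234, 0.972, -0.002], [0.972, -0.234, -0.0], [-0.001, -0.001, -1.0]]
ft_force: [-0.2, -0.2, -1.2]
opening: 34.0
gripper_force: 0.0
t 25.70 turned 82.11 z 124.50 [466.66  68.16] [-0.2 -0.2 -1.2] Mz -0.02
t 26.45 turned 82.08 z 224.79 [467.    68.48] [-0.2  0.4 -0.7] Mz -0.07
wing 320 [174.4784256  178.27121066 179.31949149] ((468.3283386230469, 69.12549591064453), (53.95053482055664, 16.893789291381836), 75.01464080810547)
[132.9206222]
lid 404 (array([ 21,  30,  55, 169,  90,  15,  11,  13]), array([137.0274369 , 138.96870328, 140.90996967, 142.85123605,
       144.79250244, 146.73376882, 148.67503521, 150.61630159,
       152.55756798]))
```

View pics/g5.png

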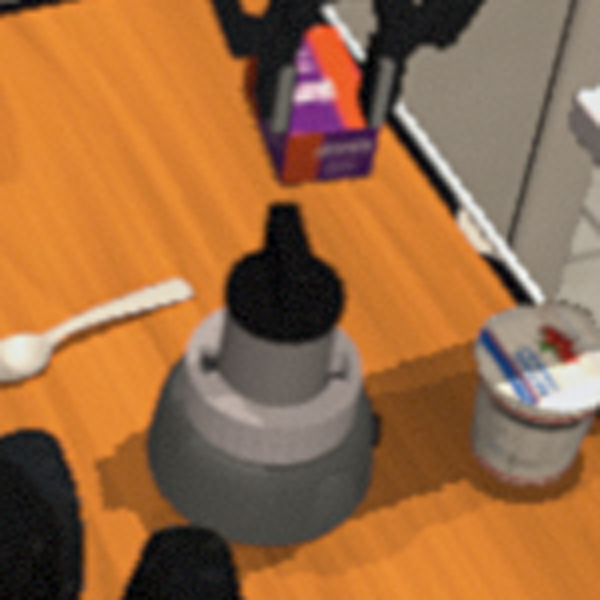

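The cup is seated and upright. The wing top is at 178.3 mm (178 if locked, 175 if not), the yaw is right, and the robot is clear. Handing in.

```bash
python3 -c "
from station import ctrl
print(ctrl.sign_off())"
```

```text
the job is handed in; nothing more can be done
None
```

The job is handed in: the grinding cup went into the collar, was pressed and turned about 82° clockwise to a light touch on its stop, then let go; the last side picture shows it sprung up at locked height with the spoon in place (jar, mill and carton not re-checked).

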